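# Roll the camera tube into its V-rest

### The job

Park the loose silver camera tube in the blue V-rest without gripping or lifting it: with the fingers, gently push it by its side so that it rolls along the bench, and on up over the ramp into the V groove, then push it endwise along the groove until its end touches the yellow stop. Leave the tube lying still there and the bottles and the canister where they are.

Things in the scene. Friction and masses are not known exactly. Their poses are not given: they have to be found in the camera images.
- tube: Silver cylinder, dark bands, red stripe: 40 mm diameter, 140 mm long, 0.2 to 0.42 kg. Origin mid-axis. x = long axis, +x end towards the stop; y and z turn as it rolls (z up at the start). Starts on the flat bench 160 to 280 mm from the groove on its ramp side, askew by up to 0.16 rad, 28 to 45 mm short of the stop. A vertical finger at its side rolls it; it rolls on a little when let go.
- vrest: Blue V-rest, fixed. Origin on the bench under the groove's bottom line (bottom 2 mm high, y = 0); x along the groove towards the yellow stop, y towards the ramp, whence the tube comes, z up. Groove from x = -100 to +60 mm; its -x end, nearer the robot, is open. Far flank rises at 50 degrees to 35 mm high at y = -28 mm, with a 36 mm high wall behind it to y = -35 mm.
- vrest_crest (a point): Middle of the crest between ramp and groove: y = 18 mm in the V-rest's frame, 12.4 mm above the bench. The groove's flank falls from it at 30 degrees to the bottom at y = 0; the ramp falls from it the other way at 16 degrees to the bench at y = 61 mm. The rest is slippery to the tube (friction about 0.2; the bench 0.6), so the tube may slide rather than roll on it.
- vrest_stop (a point): Middle of the top edge of the yellow stop's face, x = 60 mm in the V-rest's frame, 50 mm high. The stop is a plate 6 mm thick (x = 60 to 66 mm) across the groove from y = -34 to +22 mm.
- vrest_seat (a point): Where the middle of the tube's axis lies when it rests in the groove against the stop: at x = -10 mm, y = 4.5 mm, z = 27.7 mm in the V-rest's frame. The tube's near end then lies 20 mm inside the groove's open end, at x = -80 mm.
- spray: Bystander: loose clear plastic bottle with black cap, 60 mm in diameter, 150 mm high, standing on the bench past the rest's high wall. Origin at its foot.
- oil: Bystander: small loose amber bottle, 28 mm in diameter, 55 mm high, standing farther from the robot than the tube's path. Origin at its foot.
- canister: Bystander: loose white canister, 38 mm in diameter, 60 mm high, standing on the bench past the rest's high wall, near the stop's end. Origin at its foot.
Things that resemble listed ones, but are neither listed nor needed, are in the scene too. Leave any orange or turquoise look-alike of the tube alone.

How it is judged:
On the way, in this order (a step that is already met when the one before it is completed fails the run):
1. the tube rolls on the flat bench before the ramp: it has turned at least 60 degrees about its axis (angle between tube's own z axis and vertical above 1.05 rad and y of tube in the frame of vrest above 0.062 m and height (world z) of tube below 0.024 m).
2. the tube lies in the V groove, its end still short of the stop (y of tube in the frame of vrest_seat between -0.004 and 0.004 m and z of tube in the frame of vrest_seat between -0.004 and 0.004 m and x of tube in the frame of vrest_seat below -0.005 m), for 0.2 s.
At the end, for the whole second after the job is handed in: The tube lies still in the groove, its middle within 3 mm of the groove's axis line sideways and in height, parallel to the groove within 0.06 rad, its end within 4 mm of the stop; the bystanders are within 20 mm of where they began (y of tube in the frame of vrest_seat between -0.003 and 0.003 m and z of tube in the frame of vrest_seat between -0.003 and 0.003 m and x of tube in the frame of vrest_seat between -0.004 and 0.004 m and angle between the x axis of tube and the x axis of vrest, either way round below 0.06 rad and linear speed of tube below 0.01 m/s and angular speed of tube below 0.1 rad/s and distance of each of spray, oil, canister from where it was at the start of the episode below 0.02 m); the robot touches nothing.
It fails at once if the tube is lifted (its middle more than 45 mm above the bench) or falls off it (height (world z) of tube above 0.045 m or height (world z) of tube below 0 m).
It fails at once if the tube is pinched or pushed hard (the fingers press on it with more than 30 N) (contact force between the fingers and tube above 30 N).
It fails at once if a bystander is knocked away (more than 20 mm) (distance of any of spray, oil, canister from where it was at the start of the episode above 0.02 m).
It also fails if it takes over 58 s, if anything falls off the work surface, if the arm or the gripper's body presses on something with over 40 N, if the wrist force passes 120 N, or if a joint passes its speed limit or range.

### The arm

A 6-joint arm with a two-finger parallel gripper is mounted at the origin on the work surface. World frame = base frame: x ahead of the robot, y to its left, z up, the work surface at z = 0. Lengths are in m, angles in rad, forces in N, time in s.
With the tool pointing down it reaches from about 0.3 to 0.875 m from the base axis. Payload 6.4 kg.
Tool frame: the origin (TCP) lies where the fingers leave the gripper's body, on its centre line; the fingertips stand 73 mm ahead of it and the grasp point (between the pads) lies 54 mm ahead of it (ctrl.pinch_z is the distance from the TCP to the grasp point, in m); z points along the fingers, y is the direction in which the jaws open and shut (so a half turn about z gives the same grasp; the last joint's range is limited). The gripper opens to 85 mm and grips with 20 to 120 N. Pads are 22 mm wide; open, the fingers measure 114 mm over their backs; the gripper's body (76 mm by 85 mm) begins 54 mm behind the grasp point. The pads swing forward as they close: fully open they stand 13 mm farther back than shut.
Start: joints at [0.97, 0.181, 1.607, -0, 1.354, -0.206], TCP at [0.221, 0.531, 0.304] pointing down, gripper open.
Joint ranges: [-2.99, 2.99], [-0.89, 2.07], [0.3, 2.58], [-1.14, 4.28], [0, 2.63], [-3.12, 3.12]. Speed limits (rad/s): [2.57, 2.57, 3.01, 3.14, 3.14, 3.14].

### API

Orientations are given as a unit quaternion [w, x, y, z].
In Python, from bench import ctrl, camera, camera_model gives the robot as it stands.
- The arm moves only by the tool arm_command, never from a script. Its argument "series" is a list of rows, each a list of 7 numbers: the shift along the tool's x, y, z in m, then the turn, a rotation vector about the tool's x, y, z in degrees, then the finger opening in m, from 0 to 0.0854. In form: [[tx, ty, tz, rx, ry, rz, gripper], ...]. A call has exactly 5 rows; each row is the pose to reach, as a shift and turn from the pose commanded when the call began, along the tool's axes at that moment; what a row does not reach only later rows make up. A row lasts 1/10 s, in which the tool goes at most 50 mm and 8.59 degrees, less where a joint would pass 70% of its speed; a pose out of reach is approached as far as the arm can. A call with a gripper value outside its range is refused whole. The fingers move at their own pace and stop on an object; the grip force is fixed at half the most. Time passes only in rows, so rows that repeat a pose let the fingers close, or fill a call up. It gives the time, the measured TCP pose, the force and the opening at its end, in the units of the state.
- ctrl.get_obs(): the state, without advancing time (a new reading comes with each control period).
- camera(name): name is "scene" or "top" or "wrist"; returns (picture, depth): 420x560x3 uint8, red, green, blue; 420x560 float32, m along the optical axis (not along the pixel's ray), 0 where there is no reading.
- camera_model(name): a dict with "K" (3x3 intrinsics, pixels), "position" and "attitude" of the camera in the world. Camera axes: x right, y down, z forward; pixel columns grow to the right and rows downward; lengths in m; the calibration is good to about 2 mm. A picture is of the moment at which its call begins: read the wrist's pose just before it. camera_model takes no time and is no camera call; for the wrist camera it gives the pose at the moment of the call.
- ctrl.hand_in(): hands the job in, once; it reports no verdict.
The state is a dict: "time_s": time; "q": joint angles; "dq": joint speeds; "joint_efforts": joint torques, N m; "eef_pos": TCP position; "eef_rot": TCP orientation; "wrist_force": force on the tool from outside, world axes, zero at the start; "torque": the same for the moment, N m; "opening": opening from 0.0 (shut) to 1.0 (fully open).
Only numpy, scipy, OpenCV 4.12 (cv2) and the standard library are available. Lean on these libraries where they do the work, as an engineer would, in place of code of your own. Each camera call takes 0.05 s, during which the arm holds its last target. There are 200 camera calls.

## Working session

There is one attempt and no reset: what is moved stays moved. The work goes in short steps, Python scripts to look and compute and a tool call to move; the robot and the scene stay as the last step left them, time stands still between calls to the robot, and variables do not carry over. Pictures are saved under pics/ and viewed, about 8 in all and at most 12, crops included, and the job is handed in when it is done.

Besides the shell and the picture viewer there is one more tool, called after "Emit:" by a JSON object that holds its "op" and its "data". arm_command: Moves the arm, as the interface text tells. Its arguments: {"type":"object","properties":{"series":{"type":"array","items":{"type":"array","items":{"type":"number"}}}},"required":["series"]}

```bash
mkdir -p pics
python3 - <<'E'
from bench import ctrl,camera,camera_model
import cv2,numpy as np
for n in("scene","top"):
    p,d=camera(n);cv2.imwrite(f"pics/{n}0.png",p[:,:,::-1]);np.save(f"pics/{n}0.npy",d)
    m=camera_model(n);print(n,m["K"],m["position"],m["attitude"])
o=ctrl.get_obs();print(o["time_s"],o["eef_pos"],o["eef_rot"],o["opening"])
E
```

```text
scene [[413.85843145   0.         279.75878767]
 [  0.         413.85843145 207.03330138]
 [  0.           0.           1.        ]] [ 0.97963976 -0.45609073  0.67729664] [-0.34383206  0.88239153  0.2956176  -0.12559832]
top [[469.81142055   0.         275.63947129]
 [  0.         469.81142055 208.8508622 ]
 [  0.           0.           1.        ]] [ 0.53877232 -0.0182101   1.23789097] [-0.02982555  0.70704167 -0.70636117  0.01601282]
0.1 [0.22092591 0.5304632  0.30307916] [-2.99607639e-04  1.96126495e-01  9.80578293e-01 -7.20762020e-04] 0.9962071161647764
```

View pics/top0.png

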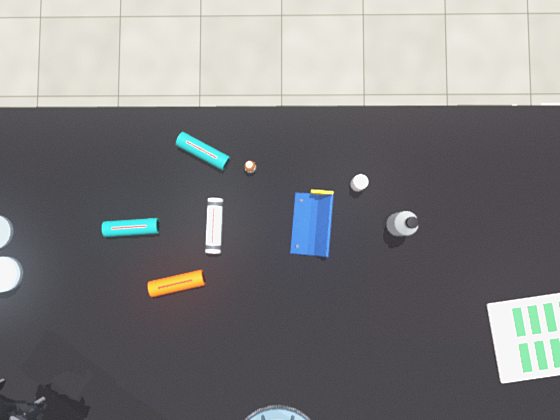

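View pics/scene0.png

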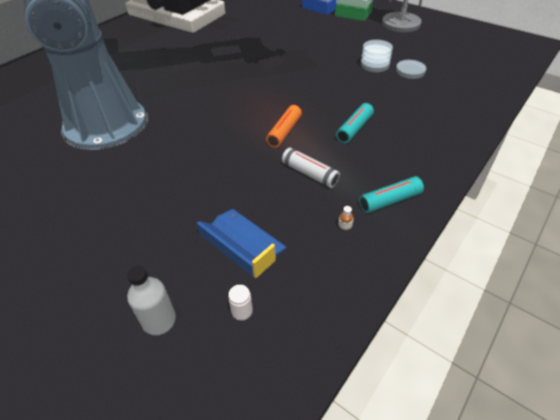

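The top view shows +x up and +y left. The silver tube is at about (214,226) and the rest at (312,225), with the yellow stop at (322,192). The oil bottle is at (250,167), the canister at (360,183) and the spray at (403,224). The scene view confirms this layout.

```bash
cat > h.py <<'E'
import numpy as np,cv2
from scipy.spatial.transform import Rotation as R
from bench import ctrl,camera,camera_model
def rot(q): return R.from_quat([q[1],q[2],q[3],q[0]]).as_matrix()
def cloud(d,n):
    m=camera_model(n);K=m["K"];v,u=np.indices(d.shape)
    c=np.stack([(u-K[0,2])/K[0,0]*d,(v-K[1,2])/K[1,1]*d,d],-1)
    return c@rot(m["attitude"]).T+np.array(m["position"])
def onplane(uv,n,z):
    m=camera_model(n);K=np.array(m["K"]);uv=np.asarray(uv,float).reshape(-1,2)
    r=np.c_[uv,np.ones(len(uv))]@np.linalg.inv(K).T@rot(m["attitude"]).T
    p=np.array(m["position"]);return (p+r*((z-p[2])/r[:,2:]))[:,:2]
def tubemask(rgb,roi):
    h=cv2.cvtColor(rgb,cv2.COLOR_RGB2HSV);m=((h[...,2]>70)&(h[...,1]<75)).astype(np.uint8)
    k=np.zeros_like(m);k[roi[1]:roi[3],roi[0]:roi[2]]=1
    m=cv2.morphologyEx(m*k,cv2.MORPH_CLOSE,np.ones((7,7)))
    cs,_=cv2.findContours(m,cv2.RETR_EXTERNAL,cv2.CHAIN_APPROX_NONE);return max(cs,key=cv2.contourArea)
def tube(rgb,roi,z=.02,n="top"):
    (c,s,a)=cv2.minAreaRect(onplane(tubemask(rgb,roi)[:,0],n,z).astype(np.float32))
    b=cv2.boxPoints((c,s,a));e=max((b[1]-b[0],b[2]-b[1]),key=np.linalg.norm)
    if e[0]<0:e=-e
    return np.array(c),s,np.arctan2(e[1],e[0])
E
python3 - <<'E'
from h import *
p=cv2.imread("pics/top0.png")[:,:,::-1].copy();d=np.load("pics/top0.npy")
W=cloud(d,"top");h=cv2.cvtColor(p,cv2.COLOR_RGB2HSV)
print("tube",tube(p,(190,190,235,265)))
roi=np.zeros(d.shape,bool);roi[180:265,280:340]=1
bl=roi&(h[...,0]>95)&(h[...,0]<130)&(h[...,1]>120)&(h[...,2]>50)
ye=roi&(h[...,0]>18)&(h[...,0]<38)&(h[...,1]>120)&(h[...,2]>80)
cs,_=cv2.findContours(bl.astype(np.uint8),0,1);c=max(cs,key=cv2.contourArea)
print("blue poly px",cv2.approxPolyDP(c,3,True)[:,0].tolist())
print("yellow",ye.sum(),cv2.boxPoints(cv2.minAreaRect(np.argwhere(ye)[:,::-1].astype(np.float32))).tolist(), W[ye][:,2].max())
P=W[bl];print("z pct",np.percentile(P[:,2],[1,25,50,75,99]))
for r in(200,225,245):
    print([(u,*np.round(W[r,u]*1000).astype(int).tolist()) for u in range(290,336,2)])
T=W[226,200:230];print("tube z",np.round(T[:,2]*1000).tolist())
big=cv2.resize(p[130:280,180:440],None,fx=3,fy=3,interpolation=cv2.INTER_CUBIC)
cv2.imwrite("pics/crop0.png",big[:,:,::-1])
E
```

```text
tube (array([0.57110989, 0.17134148]), (0.192952960729599, 0.11525122076272964), np.float32(0.0073503694))
blue poly px [[295, 193], [290, 252], [327, 256], [333, 195]]
yellow 61 [[310.0, 189.0], [333.0, 189.0], [333.0, 193.0], [310.0, 193.0]] 0.0515054062260869
z pct [-0.00333348  0.00404752  0.00848563  0.01612537  0.03866808]
[(290, 643, -32, 0), (292, 642, -37, 6), (294, 643, -42, 1), (296, 643, -48, -1), (298, 642, -53, 2), (300, 642, -58, 7), (302, 642, -63, 3), (304, 642, -69, 7), (306, 642, -74, 5), (308, 642, -79, 8), (310, 642, -84, 10), (312, 642, -89, 12), (314, 642, -95, 7), (316, 642, -100, 7), (318, 642, -106, 2), (320, 642, -110, 9), (322, 641, -115, 20), (324, 641, -120, 17), (326, 641, -125, 25), (328, 640, -129, 34), (330, 639, -134, 38), (332, 639, -139, 39), (334, 643, -148, -3)]
[(290, 577, -32, -5), (292, 577, -37, 0), (294, 577, -42, 0), (296, 577, -48, 0), (298, 576, -53, 3), (300, 576, -58, 4), (302, 576, -63, 3), (304, 576, -68, 10), (306, 576, -74, 9), (308, 576, -79, 11), (310, 576, -84, 9), (312, 576, -89, 6), (314, 576, -95, 5), (316, 576, -100, 4), (31
[... 162 characters left out ...]
-143, -7), (334, 577, -147, 1)]
[(290, 524, -32, -1), (292, 524, -37, 2), (294, 524, -42, 4), (296, 524, -47, 6), (298, 524, -53, 5), (300, 524, -58, 3), (302, 524, -63, 8), (304, 524, -68, 9), (306, 524, -73, 7), (308, 524, -79, 10), (310, 524, -84, 10), (312, 524, -89, 7), (314, 524, -95, 3), (316, 524, -100, 6), (318, 524, -104, 13), (320, 524, -109, 20), (322, 524, -114, 24), (324, 525, -118, 32), (326, 525, -123, 36), (328, 525, -128, 37), (330, 524, -137, 1), (332, 524, -142, 2), (334, 524, -147, -1)]
tube z [-2.0, -5.0, -5.0, -4.0, -2.0, 1238.0, 30.0, 32.0, 37.0, 39.0, 39.0, 38.0, 42.0, 39.0, 39.0, 39.0, 37.0, 34.0, 34.0, 32.0, 29.0, 22.0, -2.0, 3.0, -1.0, -1.0, 3.0, -1.0, -2.0, -1.0]
```

View pics/crop0.png

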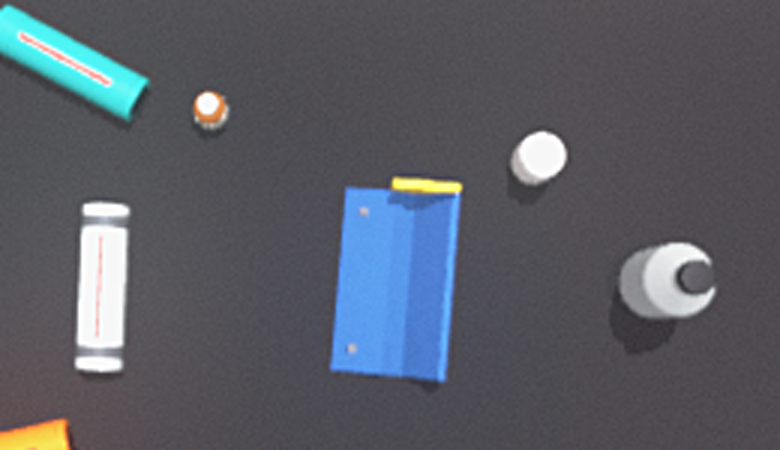

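The crop shows the rest clearly, with the groove bottom line at about crop x=405 (full-image u≈315). My tube mask threshold was too low, so I'll fix it and fit the rest's edges.

```bash
sed -i 's/>70)&(h\[...,1\]<75/>125)\&(h[...,1]<90/' h.py
python3 - <<'E'
from h import *
p=cv2.imread("pics/top0.png")[:,:,::-1].copy();h=cv2.cvtColor(p,cv2.COLOR_RGB2HSV)
c,s,a=tube(p,(195,190,232,265));print("tube",c,s,a)
roi=np.zeros(p.shape[:2],bool);roi[180:265,280:340]=1
bl=roi&(h[...,0]>95)&(h[...,0]<130)&(h[...,1]>120)&(h[...,2]>50)
ye=roi&(h[...,0]>18)&(h[...,0]<38)&(h[...,1]>120)&(h[...,2]>80)
rows=range(200,250)
L=onplane([(np.where(bl[r])[0].min()-.5,r) for r in rows],"top",0.)
Rr=onplane([(np.where(bl[r])[0].max()+.5,r) for r in rows],"top",.036)
N=onplane([(u,np.where(bl[:,u])[0].max()+.5) for u in range(294,312)],"top",0.004)
fl=np.polyfit(L[:,0],L[:,1],1);fr=np.polyfit(Rr[:,0],Rr[:,1],1);fn=np.polyfit(N[:,1],N[:,0],1)
print("slopes",fl,fr,fn)
th=np.arctan((fl[0]+fr[0])/2);
th=np.mean([np.arctan(fl[0]),np.arctan(fr[0]),-np.arctan(fn[0])])
ax=np.array([np.cos(th),np.sin(th)]);ay=np.array([-ax[1],ax[0]])
print("theta",th,"yfoot",(L@ay).mean(),"ywall",(Rr@ay).mean(),"diff should .096", "xnear",(N@ax).mean())
Y=onplane(np.argwhere(ye)[:,::-1],"top",.05);print("yellow x",(Y@ax).min(),(Y@ax).max(),"y",(Y@ay).min(),(Y@ay).max())
y0=((L@ay).mean()-.061+(Rr@ay).mean()+.035)/2; x0=(N@ax).mean()+.1
O=x0*ax+y0*ay;print("vrest origin",O,"tube in vrest",(c-O)@ax,(c-O)@ay,a-th)
q=(x0-.01)*ax+(y0+.0045)*ay;print("seat",q)
E
```

```text
tube [0.57588542 0.16648206] (0.042519815266132355, 0.14623665809631348) -0.034549538
slopes [-0.08707332  0.0130514 ] [-0.08509908 -0.08636647] [0.08010037 0.50511572]
theta -0.08389284042028562 yfoot 0.011287516055033163 ywall -0.08664269245078103 diff should .096 xnear 0.5035953606707789
yellow x 0.6616241074616132 0.6721966943209395 y -0.08475123714243359 -0.02633898759008721
vrest origin [ 0.59722605 -0.10107731] tube in vrest -0.04368557642523009 0.2648301541146424 0.049343302374164025
seat [ 0.58763829 -0.09575519]
```

Rest and tube are located: the tube is 265 mm out, 34 mm short of the stop and 0.05 rad askew. I'll fly to the tube's far side with the jaws along its axis.

Emit:
{"op": "arm_command", "data": {"series": [[-0.045,-0.014,0.015,0,0,8,0.0854],[-0.09,-0.028,0.03,0,0,16,0.0854],[-0.135,-0.042,0.045,0,0,24,0.0854],[-0.18,-0.056,0.06,0,0,32,0.0854],[-0.225,-0.07,0.075,0,0,40,0.0854]]}}

```text
time_s: 0.6
eef_pos: [0.4028, 0.3782, 0.2281]
eef_rot: [-0.0, 0.522, 0.853, -0.0]
wrist_force: [-0.1, 1.1, -0.1]
opening: 1.0
```

```bash
cat >> h.py <<'E'
TH=-.085;O=np.array([.5972,-.1011]);AX=np.array([np.cos(TH),np.sin(TH)]);AY=np.array([-AX[1],AX[0]])
def w2v(p): p=np.asarray(p)[:2]-O;return np.array([p@AX,p@AY])
def go(x,y,z,yaw=TH):
    "tool-frame shift+turn to rest-frame x,y, height z, jaw-axis heading yaw"
    o=ctrl.get_obs();M=rot(o["eef_rot"]);e=np.array(o["eef_pos"])
    t=np.r_[O+x*AX+y*AY,z]-e
    G=np.c_[[np.sin(yaw),-np.cos(yaw),0],[np.cos(yaw),np.sin(yaw),0],[0,0,-1.]]
    print("t",round(o["time_s"],2),"tcp v",np.round(w2v(e),4),e[2].round(4),"wf",np.round(o["wrist_force"],1),
      "\n shift",np.round(M.T@t,4),"turn",np.round(R.from_matrix(M.T@G).as_rotvec(degrees=True),2),"q6",round(o["q"][5],2))
E
python3 -c "from h import *;go(-.044,.33,.15)"
```

```text
Traceback (most recent call last):
  File "h.py", line 31, in go
    "\n shift",np.round(M.T@t,4),"turn",np.round(R.from_matrix(M.T@G).as_rotvec(degrees=True),2),"q6",round(o["q"][5],2))
                                                 ~~~~~~~~~~~~~^^^^^^^
  File "scipy/spatial/transform/_rotation.pyx", line 1143, in scipy.spatial.transform._rotation.Rotation.from_matrix
ValueError: Non-positive determinant (left-handed or null coordinate frame) in rotation matrix 0: [[-8.48657063e-01 -5.28943462e-01 -6.14562882e-05]
 [-5.28943441e-01  8.48656982e-01  4.02585838e-04]
 [ 1.60789839e-04 -3.74164215e-04  9.99999917e-01]].
```

```bash
sed -i 's/\[np.sin(yaw),-np.cos(yaw),0\]/[-np.sin(yaw),np.cos(yaw),0]/' h.py && python3 -c "from h import *;go(-.044,.33,.15)"
```

```text
t 0.6 tcp v [-0.2344  0.461 ] 0.2281 wf [-0.1  1.1 -0.1] 
 shift [-0.2119  0.0923  0.078 ] turn [-2.000e-02  0.000e+00  3.193e+01] q6 0.07
```

Emit:
{"op": "arm_command", "data": {"series": [[-0.042,0.018,0.015,0,0,6.4,0.0854],[-0.084,0.036,0.03,0,0,12.8,0.0854],[-0.126,0.054,0.046,0,0,19.2,0.0854],[-0.169,0.073,0.062,0,0,25.5,0.0854],[-0.212,0.092,0.078,0,0,31.9,0.0854]]}}

```text
time_s: 1.1
eef_pos: [0.5821, 0.2322, 0.1498]
eef_rot: [-0.0, 0.736, 0.677, -0.0]
wrist_force: [0.7, 0.4, 1.3]
opening: 1.002
```

Run:
```python
from h import *
p,d=camera("wrist");go(-.044,.33,.092)
cv2.imwrite("pics/w1.png",p[:,:,::-1]);s,ds=camera("scene");cv2.imwrite("pics/s1.png",s[:,:,::-1])
cw=cloud(ds,"scene")
o=ctrl.get_obs();e=np.array(o["eef_pos"]);k=(ds>0)&(np.hypot(cw[...,0]-e[0],cw[...,1]-e[1])<.075)&(cw[...,2]>.05)&(cw[...,2]<e[2]-.005)
print("lowest finger below tcp",e[2]-np.percentile(cw[k][:,2],[0,1,3,10,50]),k.sum())
q=(cw[k]-e);v=np.c_[q[:,:2]@AX,q[:,:2]@AY];print(np.percentile(v,[1,99],axis=0))
```

```text
t 1.15 tcp v [-0.0387  0.3258] 0.1472 wf [ 1.  -5.2 -0.6] 
 shift [ 0.0043 -0.0054  0.0551] turn [ 0.03  0.16 -0.49] q6 0.28
lowest finger below tcp [0.0583625  0.05665745 0.05457962 0.04966227 0.02682951] 376
[[-0.0665155  -0.01616726]
 [ 0.07153336  0.00840952]]
```

View pics/s1.png

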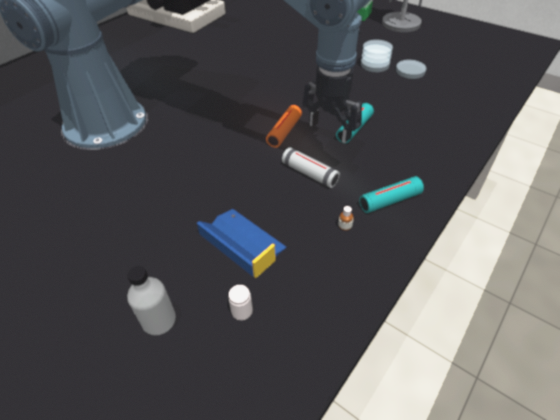

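The scene view shows the open fingers at (330,125), behind the tube with clear space around them. The tips sit about 60 mm below the TCP when open. I'll descend so they are about 17 mm above the bench.

Emit:
{"op": "arm_command", "data": {"series": [[0,0,0.025,0,0,0,0.0854],[0,0,0.05,0,0,0,0.0854],[0,0,0.07,0,0,0,0.0854],[0,0,0.073,0,0,0,0.0854],[0,0,0.073,0,0,0,0.0854]]}}

```text
time_s: 1.7
eef_pos: [0.5804, 0.2338, 0.0773]
eef_rot: [-0.001, 0.734, 0.679, -0.001]
wrist_force: [-0.2, 1.0, -0.0]
opening: 0.997
```

Run:
```python
from h import *
go(-.044,.33,.077);e=np.array(ctrl.get_obs()["eef_pos"])
p,d=camera("top");cv2.imwrite("pics/t2.png",p[:,:,::-1])
s,ds=camera("scene");c=cloud(ds,"scene");r=c-e;v=np.stack([r[...,:2]@AX,r[...,:2]@AY,c[...,2]],-1)
k=(ds>0)&(abs(v[...,0])<.075)&(abs(v[...,1])<.025)&(c[...,2]<.075)
for sgn in(-1,1):
  q=v[k&(sgn*v[...,0]>.03)&(v[...,2]>.012)];print(sgn,len(q),np.round(np.percentile(q,[1,5,50,95,99],axis=0),3).tolist())
cv2.imwrite("pics/s2.png",cv2.resize(s[60:240,230:430],None,fx=3,fy=3)[:,:,::-1])
```

```text
t 1.7 tcp v [-0.0452  0.3323] 0.0773 wf [-0.2  1.  -0. ] 
 shift [-0.0023  0.0012  0.0003] turn [-0.11  0.03  0.38] q6 0.27
-1 174 [[-0.069, -0.015, 0.022], [-0.064, -0.014, 0.026], [-0.043, -0.007, 0.053], [-0.04, 0.009, 0.074], [-0.039, 0.011, 0.075]]
1 163 [[0.039, -0.014, 0.023], [0.043, -0.013, 0.029], [0.053, -0.009, 0.055], [0.073, 0.007, 0.074], [0.075, 0.009, 0.075]]
```

View pics/s2.png

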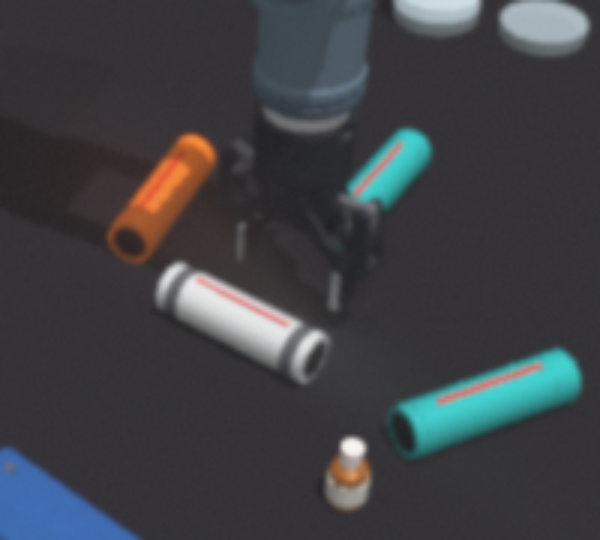

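The fingers stand clear behind the tube, with the tips about 18 mm above the bench. The tube is undisturbed. I'll dip slightly and start the push.

Emit:
{"op": "arm_command", "data": {"series": [[-0.008,0,0.001,0,0,0,0.0854],[-0.016,0,0.002,0,0,0,0.0854],[-0.022,0,0.003,0,0,0,0.0854],[-0.028,0,0.003,0,0,0,0.0854],[-0.033,0,0.003,0,0,0,0.0854]]}}

```text
time_s: 2.3
eef_pos: [0.5785, 0.2, 0.075]
eef_rot: [0.0, 0.735, 0.678, -0.0]
wrist_force: [0.2, -0.3, -0.6]
opening: 1.0
```

Emit:
{"op": "arm_command", "data": {"series": [[-0.005,0,0,0,0,0,0.0854],[-0.01,0,0,0,0,0,0.0854],[-0.015,0,0,0,0,0,0.0854],[-0.02,0,0,0,0,0,0.0854],[-0.025,0,0,0,0,0,0.0854]]}}

```text
time_s: 2.8
eef_pos: [0.5765, 0.1755, 0.0749]
eef_rot: [-0.0, 0.734, 0.679, -0.0]
wrist_force: [-0.1, 0.8, -0.3]
opening: 1.0
```

Emit:
{"op": "arm_command", "data": {"series": [[-0.005,0,0,0,0,0,0.0854],[-0.01,0,0,0,0,0,0.0854],[-0.015,0,0,0,0,0,0.0854],[-0.02,0,0,0,0,0,0.0854],[-0.025,0,0,0,0,0,0.0854]]}}

```text
time_s: 3.3
eef_pos: [0.5745, 0.1505, 0.0749]
eef_rot: [0.0, 0.734, 0.679, 0.0]
wrist_force: [-0.1, 0.5, 0.5]
opening: 0.997
```

Run:
```python
from h import *
go(-.044,.24,.074)
p,d=camera("top");s,ds=camera("scene")
o=np.zeros((420,1,3),np.uint8)
cv2.imwrite("pics/b3.png",np.hstack([cv2.resize(p[150:290,160:350],None,fx=2,fy=2),cv2.resize(s[90:230,230:430],None,fx=2,fy=2)])[:,:,::-1])
```

```text
t 3.3 tcp v [-0.0439  0.2488] 0.0749 wf [-0.1  0.5  0.5] 
 shift [-0.0088 -0.0001  0.0009] turn [ 0.   -0.    0.35] q6 0.14
```

View pics/b3.png

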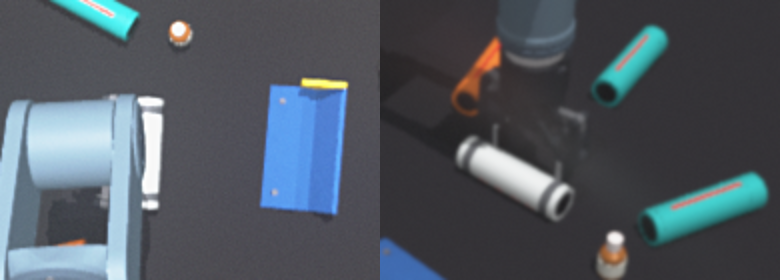

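The tube has rolled and its stripe is out of view. It is staying with the fingers and nearly parallel to the rest, so I'll continue.

Emit:
{"op": "arm_command", "data": {"series": [[-0.006,0,0,0,0,0.2,0.0854],[-0.013,0,0,0,0,0.4,0.0854],[-0.02,0,0,0,0,0.4,0.0854],[-0.027,0,0,0,0,0.4,0.0854],[-0.034,0,0,0,0,0.4,0.0854]]}}

```text
time_s: 3.9
eef_pos: [0.5718, 0.1163, 0.0749]
eef_rot: [-0.0, 0.737, 0.676, -0.0]
wrist_force: [0.1, 0.5, 0.1]
opening: 1.001
```

Emit:
{"op": "arm_command", "data": {"series": [[-0.007,0,0,0,0,0,0.0854],[-0.014,0,0,0,0,0,0.0854],[-0.021,0,0,0,0,0,0.0854],[-0.028,0,0,0,0,0,0.0854],[-0.035,0,0,0,0,0,0.0854]]}}

```text
time_s: 4.4
eef_pos: [0.5688, 0.0816, 0.0749]
eef_rot: [0.0, 0.737, 0.676, 0.0]
wrist_force: [0.3, -0.2, -0.3]
opening: 1.0
```

Emit:
{"op": "arm_command", "data": {"series": [[-0.007,0,0,0,0,0,0.0854],[-0.014,0,0,0,0,0,0.0854],[-0.021,0,0,0,0,0,0.0854],[-0.027,0,-0.002,0,0,0,0.0854],[-0.032,0,-0.004,0,0,0,0.0854]]}}

```text
time_s: 4.9
eef_pos: [0.5661, 0.0497, 0.079]
eef_rot: [-0.0, 0.737, 0.676, -0.0]
wrist_force: [-0.3, 0.2, 0.4]
opening: 1.003
```

Run:
```python
from h import *
go(-.044,.10,.079)
p,d=camera("top");s,ds=camera("scene")
cv2.imwrite("pics/b4.png",np.hstack([cv2.resize(p[150:290,200:390],None,fx=2,fy=2),cv2.resize(s[120:260,190:390],None,fx=2,fy=2)])[:,:,::-1])
```

```text
t 4.9 tcp v [-0.0438  0.1476] 0.079 wf [-0.3  0.2  0.4] 
 shift [-0.0476 -0.0001 -0.    ] turn [-0.01  0.   -0.06] q6 -0.04
```

View pics/b4.png

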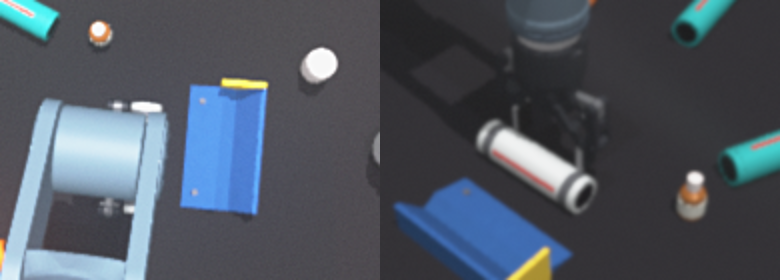

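The tube is parallel and just before the ramp, its stripe visible in the scene view at about crop (520,170). Next, slower, up the ramp.

Emit:
{"op": "arm_command", "data": {"series": [[-0.005,0,-0.001,0,0,0,0.0854],[-0.011,0,-0.002,0,0,0,0.0854],[-0.017,0,-0.002,0,0,0,0.0854],[-0.023,0,-0.002,0,0,0,0.0854],[-0.029,0,-0.002,0,0,0,0.0854]]}}

```text
time_s: 5.5
eef_pos: [0.5636, 0.0208, 0.0808]
eef_rot: [-0.0, 0.737, 0.676, -0.0]
wrist_force: [-0.5, 0.3, 0.6]
opening: 1.003
```

Emit:
{"op": "arm_command", "data": {"series": [[-0.005,0,0,0,0,0,0.0854],[-0.01,0,0,0,0,0,0.0854],[-0.015,0,0,0,0,0,0.0854],[-0.02,0,0,0,0,0,0.0854],[-0.025,0,0,0,0,0,0.0854]]}}

```text
time_s: 6.0
eef_pos: [0.5615, -0.0039, 0.0809]
eef_rot: [0.0, 0.737, 0.676, 0.0]
wrist_force: [-0.2, 1.6, 1.7]
opening: 1.001
```

Emit:
{"op": "arm_command", "data": {"series": [[-0.004,0,0,0,0,0,0.0854],[-0.008,0,0,0,0,0,0.0854],[-0.012,0,0,0,0,0,0.0854],[-0.016,0,0,0,0,0,0.0854],[-0.02,0,0,0,0,0,0.0854]]}}

```text
time_s: 6.5
eef_pos: [0.5597, -0.0237, 0.0808]
eef_rot: [-0.0, 0.737, 0.676, -0.0]
wrist_force: [0.3, 2.1, 1.5]
opening: 1.0
```

Run:
```python
from h import *
go(-.044,.055,.081)
p,d=camera("top");s,ds=camera("scene")
cv2.imwrite("pics/b5.png",np.hstack([cv2.resize(p[150:290,200:390],None,fx=2,fy=2),cv2.resize(s[140:280,170:370],None,fx=2,fy=2)])[:,:,::-1])
```

```text
t 6.5 tcp v [-0.044  0.074] 0.0808 wf [0.3 2.1 1.5] 
 shift [-0.019  -0.     -0.0002] turn [-0.01 -0.   -0.04] q6 -0.17
```

View pics/b5.png

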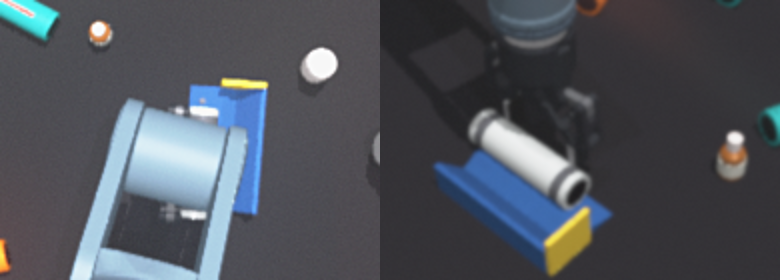

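The tube is on the ramp, with a push force of about 2 N. I'll ease it over the crest.

Emit:
{"op": "arm_command", "data": {"series": [[-0.003,0,0,0,0,0,0.0854],[-0.006,0,0,0,0,0,0.0854],[-0.009,0,0,0,0,0,0.0854],[-0.012,0,0,0,0,0,0.0854],[-0.015,0,0,0,0,0,0.0854]]}}

```text
time_s: 7.1
eef_pos: [0.5585, -0.0386, 0.0809]
eef_rot: [0.0, 0.737, 0.676, 0.0]
wrist_force: [-0.7, 2.2, 0.1]
opening: 0.998
```

Emit:
{"op": "arm_command", "data": {"series": [[-0.003,0,0,0,0,0,0.0854],[-0.006,0,0,0,0,0,0.0854],[-0.009,0,0,0,0,0,0.0854],[-0.011,0,0,0,0,0,0.0854],[-0.013,0,0,0,0,0,0.0854]]}}

```text
time_s: 7.6
eef_pos: [0.5573, -0.0517, 0.0808]
eef_rot: [0.0, 0.737, 0.676, -0.0]
wrist_force: [-0.4, 0.3, -0.4]
opening: 1.003
```

Emit:
{"op": "arm_command", "data": {"series": [[0,0,0,0,0,0,0.0854],[0,0,0,0,0,0,0.0854],[0,0,0,0,0,0,0.0854],[0,0,0,0,0,0,0.0854],[0,0,0,0,0,0,0.0854]]}}

```text
time_s: 8.1
eef_pos: [0.5574, -0.0512, 0.0809]
eef_rot: [0.0, 0.737, 0.676, 0.0]
wrist_force: [0.5, -0.6, -0.8]
opening: 1.002
```

Run:
```python
from h import *
go(-.044,.05,.081)
p,d=camera("top");s,ds=camera("scene")
c=cloud(ds,"scene");r=c[...,:2]-O;x=r@AX;y=r@AY;z=c[...,2]
hs=cv2.cvtColor(s,cv2.COLOR_RGB2HSV);k=(hs[...,1]<90)&(hs[...,2]>125)&(abs(y)<.06)&(x>-.13)&(x<.06)&(z<.07)
print("tube top-ish z pct",np.percentile(z[k],[50,90,97]),"y",np.percentile(y[k],[2,50,98]),"x",np.percentile(x[k],[1,99]),"y at top",np.median(y[k&(z>np.percentile(z[k],85))]))
cv2.imwrite("pics/b6.png",np.hstack([cv2.resize(p[150:290,200:390],None,fx=2,fy=2),cv2.resize(s[140:280,170:370],None,fx=2,fy=2)])[:,:,::-1])
```

```text
t 8.1 tcp v [-0.0439  0.0463] 0.0809 wf [ 0.5 -0.6 -0.8] 
 shift [ 0.0037 -0.0001 -0.0001] turn [ 0.    0.   -0.04] q6 -0.22
tube top-ish z pct [0.04507353 0.0490497  0.04991644] y [-0.01605147 -0.00218699  0.04089564] x [-0.10745681  0.04242435] y at top 0.002971434580353454
```

View pics/b6.png

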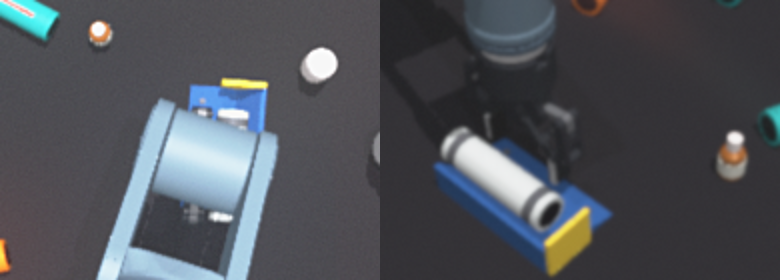

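The tube lies in the groove, its top about 48 mm high and still short of the stop. I'll back off, rise, shut the fingers and move past its near end.

Emit:
{"op": "arm_command", "data": {"series": [[0.015,0,0,0,0,0,0.0854],[0.02,0,-0.03,0,0,0,0.0854],[0.02,-0.01,-0.07,0,0,0,0.0854],[0.01,-0.05,-0.075,0,0,0,0.06],[-0.01,-0.09,-0.075,0,0,0,0.0]]}}

```text
time_s: 8.7
eef_pos: [0.4675, -0.0525, 0.1578]
eef_rot: [0.002, 0.736, 0.677, 0.001]
wrist_force: [-0.8, -0.1, -0.2]
opening: 0.693
```

```bash
python3 -c "from h import *;go(-.16,.0045,.12)"
```

```text
t 8.7 tcp v [-0.1334  0.0374] 0.1578 wf [-0.8 -0.1 -0.2] 
 shift [-0.0329 -0.0268  0.0377] turn [0.24 0.05 0.11] q6 -0.28
```

Emit:
{"op": "arm_command", "data": {"series": [[-0.015,-0.013,0,0,0,0,0],[-0.032,-0.027,0,0,0,0,0],[-0.032,-0.027,0.0,0,0,0,0],[-0.032,-0.027,0,0,0,0,0],[-0.032,-0.027,0,0,0,0,0]]}}

```text
time_s: 9.2
eef_pos: [0.4379, -0.0825, 0.156]
eef_rot: [0.0, 0.737, 0.676, 0.0]
wrist_force: [-0.3, 0.7, -0.4]
opening: 0.0
```

Run:
```python
from h import *
go(-.16,.0045,.095);o=ctrl.get_obs();print(o["opening"]);e=np.array(o["eef_pos"])
p,d=camera("top");s,ds=camera("scene")
c=cloud(ds,"scene");r=c[...,:2]-O;x=r@AX;y=r@AY;z=c[...,2]
hs=cv2.cvtColor(s,cv2.COLOR_RGB2HSV);k=(hs[...,1]<90)&(hs[...,2]>125)&(abs(y)<.04)&(x>-.15)&(x<.06)&(z<.06)&(z>.02)
print("tube z",np.percentile(z[k],[50,90,97]),"x",np.percentile(x[k],[1,99]))
t=k&(z>.044)&(x<.04);f=np.polyfit(x[t],y[t],1);print("top line y",f)
ex=c-e;v=np.stack([ex[...,:2]@AX,ex[...,:2]@AY],-1);f=(ds>0)&(np.abs(v).max(-1)<.04)&(z<e[2])&(z>.06);print("finger: low",np.percentile(z[f],[0,2])-e[2],"extent",np.percentile(v[f&(z<e[2]-.05)],[2,98],axis=0))
cv2.imwrite("pics/b7.png",np.hstack([cv2.resize(p[150:290,200:390],None,fx=2,fy=2),cv2.resize(s[120:260,150:350],None,fx=2,fy=2)])[:,:,::-1])
```

```text
t 9.2 tcp v [-0.1603  0.005 ] 0.156 wf [-0.3  0.7 -0.4] 
 shift [-0.0005  0.0002  0.061 ] turn [ 0.03 -0.01 -0.02] q6 -0.37
0.00037359112704252585
tube z [0.04568695 0.04903653 0.04989972] x [-0.10696964  0.03132696]
top line y [0.00037526 0.00220359]
finger: low [-0.07088501 -0.06678405] extent [[-0.00565487 -0.0117162 ]
 [ 0.0144971   0.00581188]]
```

View pics/b7.png

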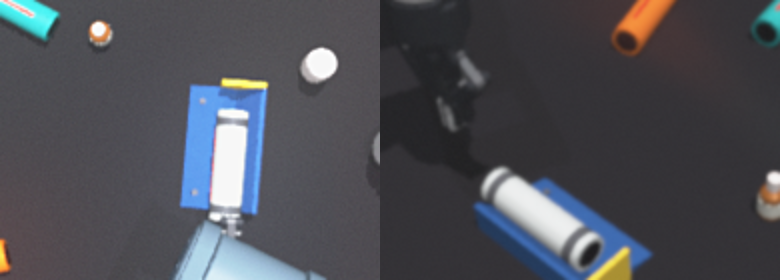

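The tube is seated and parallel. Its ends are at about x=-0.110 and +0.031, so about 30 mm is left to the stop. I'll descend behind the near end and push endwise.

Emit:
{"op": "arm_command", "data": {"series": [[0,0,0.03,0,0,0,0],[0,0,0.055,0,0,0,0],[0,0.008,0.063,0,0,0,0],[0,0.018,0.063,0,0,0,0],[0,0.026,0.063,0,0,0,0]]}}

```text
time_s: 9.8
eef_pos: [0.4644, -0.0853, 0.0931]
eef_rot: [0.0, 0.737, 0.676, 0.0]
wrist_force: [-0.2, -0.3, -0.6]
opening: -0.003
```

Emit:
{"op": "arm_command", "data": {"series": [[0,0.004,0,0,0,0,0],[0,0.008,0,0,0,0,0],[0,0.012,0,0,0,0,0],[0,0.016,0,0,0,0,0],[0,0.02,0,0,0,0,0]]}}

```text
time_s: 10.3
eef_pos: [0.4832, -0.0871, 0.093]
eef_rot: [-0.0, 0.737, 0.676, -0.0]
wrist_force: [-1.8, -0.2, 0.1]
opening: 0.002
```

Emit:
{"op": "arm_command", "data": {"series": [[0,0.002,0,0,0,0,0],[0,0.004,0,0,0,0,0],[0,0.006,0,0,0,0,0],[0,0.008,0,0,0,0,0],[0,0.01,0,0,0,0,0]]}}

```text
time_s: 10.8
eef_pos: [0.4931, -0.088, 0.0929]
eef_rot: [-0.0, 0.737, 0.676, -0.0]
wrist_force: [-0.5, 0.5, -0.5]
opening: -0.001
```

```bash
cat > m.py <<'E'
from h import *
go(-.095,.0045,.093)
p,d=camera("top");s,ds=camera("scene");cv2.imwrite("pics/last.png",np.hstack([cv2.resize(p[150:290,200:390],None,fx=2,fy=2),cv2.resize(s[140:280,170:370],None,fx=2,fy=2)])[:,:,::-1])
c=cloud(ds,"scene");r=c[...,:2]-O;x=r@AX;y=r@AY;z=c[...,2]
hs=cv2.cvtColor(s,cv2.COLOR_RGB2HSV);k=(hs[...,1]<90)&(hs[...,2]>125)&(abs(y)<.04)&(x>-.15)&(x<.08)&(z<.06)&(z>.02)
print("tube z",np.percentile(z[k],[50,90,97]),"x",np.percentile(x[k],[1,99]))
t=k&(z>.044)&(x<.04);print("top line y",np.polyfit(x[t],y[t],1))
h=cv2.cvtColor(p,cv2.COLOR_RGB2HSV);roi=np.zeros(d.shape,bool);roi[185:262,300:330]=1
w=onplane(np.argwhere(roi&(h[...,2]>150)&(h[...,1]<90))[:,::-1],"top",.045)-O;print("top far end x",np.percentile(w@AX,[0.5,99.5]),"y",np.percentile(w@AY,[2,50,98]))
y_=roi&(h[...,0]>18)&(h[...,0]<38)&(h[...,1]>120)&(h[...,2]>80);w=onplane(np.argwhere(y_)[:,::-1],"top",.05)-O;print("yellow x",np.percentile(w@AX,[1,99]))
E
python3 m.py
```

```text
t 10.8 tcp v [-0.1048  0.0043] 0.0929 wf [-0.5  0.5 -0.5] 
 shift [ 0.0002  0.0098 -0.0001] turn [-0.   -0.   -0.05] q6 -0.33
tube z [0.0457503  0.04927751 0.05006853] x [-0.08834516  0.05116749]
top line y [0.00510183 0.00198255]
top far end x [-0.11474776  0.05627019] y [-0.03363684  0.00564964  0.03729649]
yellow x [0.05814021 0.06842287]
```

Emit:
{"op": "arm_command", "data": {"series": [[0,0.0015,0,0,0,0,0],[0,0.003,0,0,0,0,0],[0,0.0045,0,0,0,0,0],[0,0.0055,0,0,0,0,0],[0,0.0065,0,0,0,0,0]]}}

```text
time_s: 11.4
eef_pos: [0.4995, -0.0885, 0.0929]
eef_rot: [-0.0, 0.737, 0.676, -0.0]
wrist_force: [-1.0, 0.1, 0.3]
opening: 0.001
```

Emit:
{"op": "arm_command", "data": {"series": [[0,0.0004,0,0,0,0,0],[0,0.0008,0,0,0,0,0],[0,0.0012,0,0,0,0,0],[0,0.0016,0,0,0,0,0],[0,0.002,0,0,0,0,0]]}}

```text
time_s: 11.9
eef_pos: [0.5015, -0.0886, 0.0929]
eef_rot: [-0.0, 0.737, 0.676, -0.0]
wrist_force: [-1.1, -0.7, -0.9]
opening: -0.01
```

```bash
python3 m.py
```

```text
t 11.9 tcp v [-0.0964  0.0043] 0.0929 wf [-1.1 -0.7 -0.9] 
 shift [ 0.0002  0.0014 -0.0001] turn [-0.   -0.   -0.05] q6 -0.32
tube z [0.04572675 0.04919034 0.05005419] x [-0.08122855  0.05912468]
top line y [0.01189828 0.00206527]
top far end x [-0.11462773  0.05701324] y [-0.03383542  0.00523316  0.03788868]
yellow x [0.05857057 0.06842263]
```

Emit:
{"op": "arm_command", "data": {"series": [[0,0.0003,0,0,0,0,0],[0,0.0006,0,0,0,0,0],[0,0.0009,0,0,0,0,0],[0,0.0012,0,0,0,0,0],[0,0.0015,0,0,0,0,0]]}}

```text
time_s: 12.5
eef_pos: [0.503, -0.0888, 0.0929]
eef_rot: [-0.0, 0.737, 0.676, -0.0]
wrist_force: [-1.2, -0.1, -0.4]
opening: -0.001
```

Emit:
{"op": "arm_command", "data": {"series": [[0,0.0003,0,0,0,0,0],[0,0.0006,0,0,0,0,0],[0,0.0009,0,0,0,0,0],[0,0.0009,0,0,0,0,0],[0,0.0009,0,0,0,0,0]]}}

```text
time_s: 13.0
eef_pos: [0.5039, -0.0889, 0.0929]
eef_rot: [0.0, 0.737, 0.676, 0.0]
wrist_force: [-0.6, -0.1, -0.7]
opening: 0.001
```

Emit:
{"op": "arm_command", "data": {"series": [[0,0.0003,0,0,0,0,0],[0,0.0006,0,0,0,0,0],[0,0.0009,0,0,0,0,0],[0,0.0009,0,0,0,0,0],[0,0.0009,0,0,0,0,0]]}}

```text
time_s: 13.5
eef_pos: [0.5048, -0.0889, 0.0929]
eef_rot: [0.0, 0.737, 0.676, 0.0]
wrist_force: [0.1, 0.4, -0.5]
opening: 0.001
```

```bash
python3 m.py
```

```text
t 13.5 tcp v [-0.0931  0.0043] 0.0929 wf [ 0.1  0.4 -0.5] 
 shift [ 0.0002 -0.0019 -0.0001] turn [ 0.   -0.   -0.05] q6 -0.32
tube z [0.04594518 0.04912361 0.04997622] x [-0.07825418  0.06196748]
top line y [0.0155001  0.00214978]
top far end x [-0.11459029  0.05866497] y [-0.03377931  0.00523316  0.0381667 ]
yellow x [0.05994525 0.06842535]
```

View pics/last.png

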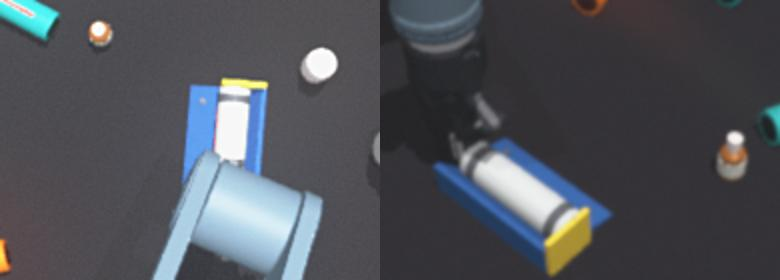

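The far end appears at or nearly at the stop. I'll creep on until a force shows.

Emit:
{"op": "arm_command", "data": {"series": [[0,0.0002,0,0,0,0,0],[0,0.0004,0,0,0,0,0],[0,0.0006,0,0,0,0,0],[0,0.0008,0,0,0,0,0],[0,0.0008,0,0,0,0,0]]}}

```text
time_s: 14.1
eef_pos: [0.5056, -0.089, 0.0929]
eef_rot: [-0.0, 0.737, 0.676, -0.0]
wrist_force: [0.1, 0.7, -0.1]
opening: -0.002
```

Emit:
{"op": "arm_command", "data": {"series": [[0,0.0002,0,0,0,0,0],[0,0.0004,0,0,0,0,0],[0,0.0006,0,0,0,0,0],[0,0.0008,0,0,0,0,0],[0,0.0008,0,0,0,0,0]]}}

```text
time_s: 14.6
eef_pos: [0.5064, -0.0891, 0.0929]
eef_rot: [0.0, 0.737, 0.676, 0.0]
wrist_force: [-0.2, -0.6, 0.3]
opening: -0.0
```

Emit:
{"op": "arm_command", "data": {"series": [[0,0.0002,0,0,0,0,0],[0,0.0004,0,0,0,0,0],[0,0.0006,0,0,0,0,0],[0,0.0008,0,0,0,0,0],[0,0.001,0,0,0,0,0]]}}

```text
time_s: 15.1
eef_pos: [0.5071, -0.0891, 0.0928]
eef_rot: [-0.0, 0.737, 0.676, -0.0]
wrist_force: [-4.2, 0.1, 0.9]
opening: 0.001
```

```bash
python3 m.py
```

```text
t 15.1 tcp v [-0.0908  0.0043] 0.0928 wf [-4.2  0.1  0.9] 
 shift [ 0.0002 -0.0042 -0.0002] turn [-0.05 -0.01 -0.05] q6 -0.32
tube z [0.04573491 0.04914304 0.05002407] x [-0.07603601  0.06382912]
top line y [0.00730293 0.00218674]
top far end x [-0.11454624  0.0607413 ] y [-0.03368649  0.00526049  0.03837139]
yellow x [0.06045392 0.06842758]
```

Contact with the stop shows 4.2 N. I'll back off along the groove and rise.

Emit:
{"op": "arm_command", "data": {"series": [[0,-0.003,0,0,0,0,0],[0,-0.015,0,0,0,0,0],[0,-0.04,0,0,0,0,0],[0,-0.07,-0.02,0,0,0,0],[0,-0.08,-0.06,0,0,0,0]]}}

```text
time_s: 15.7
eef_pos: [0.4232, -0.0806, 0.1503]
eef_rot: [-0.004, 0.737, 0.676, -0.002]
wrist_force: [1.4, -1.2, 0.6]
opening: -0.002
```

Emit:
{"op": "arm_command", "data": {"series": [[0,-0.02,-0.04,0,0,0,0],[0,-0.03,-0.08,0,0,0,0],[0,-0.03,-0.08,0,0,0,0],[0,-0.03,-0.08,0,0,0,0],[0,-0.03,-0.08,0,0,0,0]]}}

```text
time_s: 16.2
eef_pos: [0.3975, -0.0795, 0.2321]
eef_rot: [-0.0, 0.737, 0.676, -0.0]
wrist_force: [0.8, 0.8, -0.9]
opening: 0.003
```

```bash
python3 m.py
python3 - <<'E'
from h import *
p,d=camera("top");c,s,a=tube(p,(300,185,335,255),.028);c=c-O;print("tube v",c@AX,c@AY,s,a-TH)
E
```

```text
t 16.2 tcp v [-0.2008  0.0045] 0.2321 wf [ 0.8  0.8 -0.9] 
 shift [-0.      0.1059  0.139 ] turn [-0.05 -0.03 -0.05] q6 -0.41
tube z [0.0459645 0.0492634 0.050059 ] x [-0.07569168  0.06343292]
top line y [-0.00272285  0.00212649]
top far end x [-0.07987813  0.06144424] y [-0.01417639  0.00551476  0.02637201]
yellow x [0.06045392 0.06842758]
tube v -0.004515761583816592 0.0008979464718000705 (0.08508070558309555, 0.15199510753154755) 0.08323808
```

View pics/last.png

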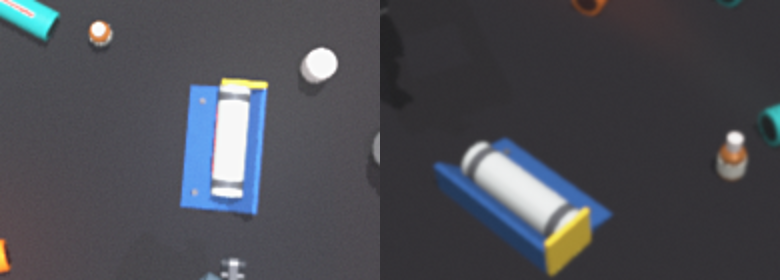

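The tube lies in the groove against the yellow stop, the bystanders are in place and the gripper is clear. The rectangle fit just now took in other bright pixels, so I'm ignoring it; the top-line fit shows the tube parallel to the groove.

```bash
python3 -c "from bench import ctrl;print(ctrl.hand_in())"
```

```text
the job is handed in; nothing more can be done
None
```

I rolled the tube over the ramp into the V groove with the open fingers. I then pushed it endwise with the shut fingers until it touched the yellow stop, backed away, and handed the job in at about 16 s. No verdict is reported.

**What the last checks showed:**
- **Contact with the stop:** the wrist force stepped up to 4.2 N at the end of the push.
- **Position:** the tube's far end measured at the stop, at x of about 61–63 mm against a nominal 60 mm, which is within calibration. Its top was about 48–50 mm high, as expected for a seated tube.
- **Alignment:** it was parallel to the groove within about 0.003 rad by the top-line fit.
- **Surroundings:** in the last picture the oil bottle and the canister stood where they began. The spray bottle was mostly outside the crop, and I did not measure any of the three. The gripper was clear of everything.

**Check that disagreed:** a final rectangle fit from the top camera gave an 85 mm wide shape and an angle of 0.083 rad. It had taken in other bright pixels, probably the gripper or the rest, so I disregarded it.

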